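Dress a weld pen's tip and show it to the inspection camera

TASK

Dress the tip of the weld pen and show it for inspection: lift the pen out of the stand and, holding it upright so that the tip wears square, draw its tip lightly (about 4 N) and slowly along the whole abrasive plate of the dressing block in one pull towards yourself, from its far end to its near end. Then present the tip to the inspection camera, 35 mm in front of the middle of the lens with the pen lying along the camera's line of sight, and finish while holding it there, still and clear of everything. Leave the screwdriver and the test probe in the stand, and do not bump the camera.

Things in the scene. Friction and masses are not known exactly. Their poses are not given: they have to be found in the camera images.
- weld_pen: the weld pen, 155 mm long, about 40 g, standing tip down in one hole of the stand: round copper tip, 7.2 mm diameter, 37 mm long, flat end; then a plain round sleeve, 13.2 mm diameter, 118 mm long, its shoulder on the stand's top. Origin at the centre of the tip's flat end, z along the pen to the tail. In the stand: origin 43 mm, shoulder 80 mm, tail 198 mm above the table
- pen_stand: aluminium stand 56 x 154 x 80 mm, fixed, two drilled decks with three 9 mm holes in a row along its y axis, 48 mm apart (y = -48, 0, +48 mm), the weld pen, screwdriver and test probe in any order. Origin at the centre of its underside, z up; its top deck is at 80 mm
- driver: small screwdriver 152 mm long standing blade down in the stand: thin blade, thick waisted handle of 20 to 22 mm, its top 156 mm above the table. Origin at the blade's end, z up along it. Must stay
- probe: test probe 105 mm long standing point down in the stand: slim 12 mm handle with a finger collar, its top about 151 mm above the table. Origin at the needle's end, z up along it. Must stay
- dresser: the dressing block: fixed low aluminium tray 150 x 62 mm (x by y), rim 12 mm high, with an abrasive plate on foam in it. Origin at the centre of its underside, z up, x along its length away from the robot: +x is the far end, -x the near end, turned by up to 0.35 rad
- abrasive: the flat grey abrasive plate of the dressing block, 130 x 44 mm (x by y), on its foam. Its frame is that of the dressing block (origin under its centre, at table height while unpressed); the upper face lies 26 mm above the origin. It sinks level under load by up to 10 mm: 1 N to start, then 1 N per mm
- camera: fixed stand of the inspection camera: foot 84 x 100 x 12 mm and two bracket cheeks 104 mm high. Origin at the centre of its underside, z up; the lens looks towards its -x side and up
- camera_head: the inspection camera's black barrel, 39 mm in diameter and 90 mm long, in the bracket at 88 mm height, tilted differently each time (stiff hinge, do not move it). Origin at the middle of the barrel, on its axis; z runs along the line of sight, out of the lens, 27 to 43 degrees off vertical; the lens face is at z = +45 mm
- focus (a point): the focus point in the air: 35 mm in front of the middle of the lens face, 80 mm from the barrel's middle along its z axis; the pen's tip end belongs here, its tail pointing away from the lens

How it is judged:
By the outcome, as a careful person would: the job done as asked, in the order asked, and still so for the second after the job is handed in, while the arm keeps its last pose, push and grip.
It also fails if it takes over 51 s, if anything falls off the work surface, if the arm or the gripper's body presses on something with over 40 N, if the wrist force passes 120 N, or if a joint passes its speed limit or range.

ROBOT

A 6-joint arm with a two-finger parallel gripper is mounted at the origin on a cart in front of the work surface, level with it; the furniture and walls round the work are solid. World frame = base frame: x ahead of the robot, y to its left, z up, the work surface at z = 0. Lengths are in m, angles in rad, forces in N, time in s.
With the tool pointing down it reaches from about 0.35 to 0.975 m from the base axis. Payload 4.9 kg.
Tool frame: the origin (TCP) lies on the centre line of the jaws, within the pads' length; the fingertips stand 8 mm ahead of it and the grasp point (between the pads) lies 11 mm behind it; z points along the fingers, y is the line along which they close (so a half turn about z gives the same grasp; the last joint's range is limited). The gripper opens to 85 mm and grips with 20 to 120 N. Pads are 22 mm wide; open, the fingers measure 114 mm over their backs; the gripper's body (76 mm by 85 mm) begins 54 mm behind the grasp point. The pads swing forward as they close: fully open they stand 13 mm farther back than shut.
Start: joints at [-1.426, 0.053, 1.613, -0, 1.476, -0.119], TCP at [0.163, -0.603, 0.239] pointing down, gripper open.
Joint ranges: [-3.01, 3.01], [-1.01, 2.22], [0.06, 2.58], [-1.02, 4.17], [0.09, 2.62], [-3.14, 3.14]. Speed limits (rad/s): [2.57, 2.57, 3.14, 3.14, 3.14, 3.14].

INTERFACE

Orientations are given as a rotation vector (axis times angle).
In Python, from station import ctrl gives the robot as it stands.
- The arm moves only by the shell command python3 -m jog 'ROWS' [FORCE]. ROWS is rows parted by semicolons, their numbers by spaces, 1 to 20 of them, each of 7 numbers: the finger opening in m, then dx, dy, dz in m, then a rotation vector rx, ry, rz in rad; each row is the pose to reach, as a shift and turn from the pose commanded when the command began, along the tool's axes at that moment; what a row does not reach only later rows make up. A row lasts 1/12 s, in which the tool goes at most 0.0417 m and 0.125 rad, less where a joint would pass 70% of its speed; a pose out of reach is approached as far as the arm can. The fingers move at their own pace and stop on an object; FORCE is the grip in N (left out, the last holds). Time passes only in rows, so rows that do not move let the fingers close. It prints the time, the measured TCP pose, the force, the opening and the grip force at its end.
- ctrl.get_obs(): the state, without advancing time (a new reading comes with each control period).
- ctrl.get_image(name): name is "side" or "top"; returns the picture (384x512x3 uint8, red, green, blue); there is no depth.
- ctrl.camera_params(name): a dict with "fx", "fy", "cx", "cy" (pixels), "T" (4x4, takes a point from camera to world coordinates). Camera axes: x right, y down, z forward; pixel columns grow to the right and rows downward; lengths in m; the calibration is good to about 2 mm. A picture is of the moment at which its call begins. camera_params takes no time and is no camera call.
- ctrl.finish_job(): hands the job in; it is judged then, once.
Trained networks look in the newest picture that a camera, given by its name, has taken for a name from the list of things; names that differ only in an ending like _2 or _b are one class to them, and where a whole thing is asked for, a point or a joint stands for the part that bears it (a point fixed in the world has none). Each returns a list of dicts, best first, with "p" (0 to 1); they miss things now and then, are a little off and sometimes report something else, mostly with a low value. They report only what shows in the picture. A call takes as long as a camera call.
- ctrl.find_in(camera, thing): "extent" ([left, top, right, bottom] in pixels, round what is visible of it).
- ctrl.cut_out(camera, thing): "mask" (384x512 bool, what is visible of it) and "extent" ([left, top, right, bottom] in pixels, round what is visible of it).
- ctrl.tip_of(camera, thing): "xy" ([column, row] in pixels: a listed point, or the origin of a listed thing).
The state is a dict: "t": time; "q": joint angles; "dq": joint speeds; "effort": joint torques, N m; "tool_pos": TCP position; "tool_rot": TCP orientation; "contact_force": force on the tool from outside, world axes, zero at the start; "wrist_torque": the same for the moment, N m; "opening": finger opening in m; "grip_force": force on a finger pad.
Only numpy, scipy, OpenCV 4.12 (cv2) and the standard library are available. Lean on these libraries where they do the work, as an engineer would, in place of code of your own. Each camera call takes 0.05 s, during which the arm holds its last target. There are 200 camera calls.

## Working session

There is one attempt and no reset: what is moved stays moved. The work goes in short steps, Python scripts to look and compute and a shell command to move; the robot and the scene stay as the last step left them, time stands still between calls to the robot, and variables do not carry over. Pictures are saved under pics/ and viewed, at most 10 in all, crops included, and the job is handed in when it is done.

```bash
mkdir -p pics; ls; python3 - <<'E'
from station import ctrl
import cv2,numpy as np
o=ctrl.get_obs();print({k:np.round(v,3) for k,v in o.items()})
for n in("side","top"):
    cv2.imwrite(f"pics/{n}0.png",ctrl.get_image(n)[:,:,::-1])
    p=ctrl.camera_params(n);print(n,p["fx"],p["fy"],p["cx"],p["cy"],np.round(p["T"],3).tolist())
    for th in["weld_pen","pen_stand","driver","probe","dresser","abrasive","camera","camera_head","focus"]:
        f=ctrl.tip_of(n,th)[:2];g=ctrl.find_in(n,th)[:2]
        print(n,th,[(np.round(a["xy"],1).tolist(),round(a["p"],2)) for a in f],[(np.round(a["extent"]).tolist(),round(a["p"],2)) for a in g])
E
```

```text
pics
{'t': np.float64(0.0), 'q': array([-1.426,  0.053,  1.614,  0.   ,  1.476, -0.119]), 'dq': array([ 0.   , -0.   ,  0.001,  0.   , -0.001, -0.   ]), 'effort': array([-0.0000e+00, -3.9369e+01, -3.7017e+01, -0.0000e+00,  7.0000e-03,
       -0.0000e+00]), 'tool_pos': array([ 0.163, -0.603,  0.238]), 'tool_rot': array([-3.112, -0.413,  0.   ]), 'contact_force': array([ 0.005, -0.168, -0.217]), 'wrist_torque': array([ 0.017, -0.068,  0.035]), 'grip_force': np.float64(0.0), 'opening': np.float64(0.085)}
side 414.5685428274379 414.5685428274379 255.14038336474277 191.90950455007885 [[-0.942, -0.171, 0.29, 0.26], [-0.335, 0.411, -0.848, 0.718], [0.026, -0.896, -0.444, 0.496], [0.0, 0.0, 0.0, 1.0]]
side weld_pen [] [([262.0, 146.0, 272.0, 200.0], 0.74)]
side pen_stand [] [([242.0, 183.0, 280.0, 249.0], 0.92)]
side driver [] [([268.0, 159.0, 276.0, 187.0], 0.59)]
side probe [] [([260.0, 179.0, 268.0, 212.0], 0.68)]
side dresser [([297.3, 192.3], 0.88)] [([274.0, 177.0, 326.0, 200.0], 0.8)]
side abrasive [([291.2, 192.6], 0.71)] [([273.0, 174.0, 325.0, 193.0], 0.9)]
side camera [([208.9, 29
[... 346 characters left out ...]
0.008], [0.017, -0.186, -0.982, 1.125], [0.0, 0.0, 0.0, 1.0]]
top weld_pen [([273.4, 202.2], 0.43)] []
top pen_stand [([272.7, 202.0], 0.95)] [([241.0, 187.0, 306.0, 221.0], 0.84), ([157.0, 177.0, 179.0, 201.0], 0.63)]
top driver [([292.9, 202.8], 0.44)] []
top probe [([252.5, 205.3], 0.62)] []
top dresser [([362.7, 212.8], 0.81)] [([348.0, 182.0, 377.0, 249.0], 0.64)]
top abrasive [([361.7, 217.5], 0.94)] [([356.0, 190.0, 371.0, 241.0], 0.93)]
top camera [([175.9, 192.8], 0.71), ([291.8, 203.2], 0.56)] [([147.0, 169.0, 202.0, 218.0], 0.84)]
top camera_head [([170.1, 187.8], 0.9)] [([158.0, 173.0, 182.0, 201.0], 0.74)]
top focus [([176.3, 199.7], 0.88)] [([160.0, 172.0, 180.0, 203.0], 0.92)]
```

```bash
python3 - <<'E'
import cv2
a=cv2.imread("pics/side0.png")[130:330,150:350];b=cv2.imread("pics/top0.png")[150:270,130:400]
cv2.imwrite("pics/sidec.png",cv2.resize(a,None,fx=3,fy=3,interpolation=cv2.INTER_CUBIC))
cv2.imwrite("pics/topc.png",cv2.resize(b,None,fx=2.9,fy=2.9,interpolation=cv2.INTER_CUBIC))
E
```

```text
(no output)
```

View pics/sidec.png

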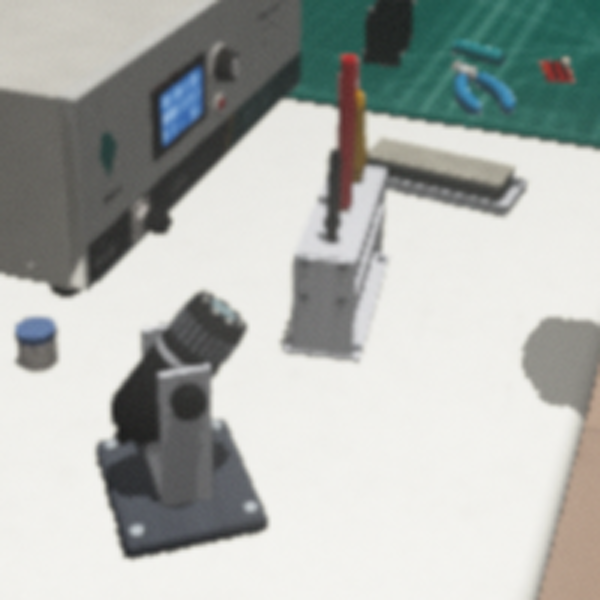

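View pics/topc.png

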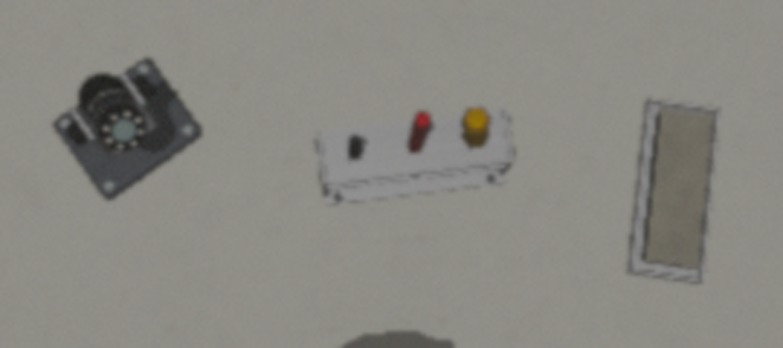

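```bash
cat >tile.py <<'E'
import cv2,numpy as np
def tile(im,c0,r0,c1,r1,s,step=10):
    a=cv2.resize(im[r0:r1,c0:c1],None,fx=s,fy=s,interpolation=cv2.INTER_CUBIC)
    a=cv2.convertScaleAbs(a,alpha=1.25)
    for c in range(-(-c0//step)*step,c1,step):
        x=int((c+.5-c0)*s);a[::4,x]=(255,0,255);cv2.putText(a,str(c),(x+1,9),0,.33,(0,0,255),1)
    for r in range(-(-r0//step)*step,r1,step):
        y=int((r+.5-r0)*s);a[y,::4]=(255,0,255);cv2.putText(a,str(r),(0,y-1),0,.33,(0,0,255),1)
    return a
E
python3 - <<'E'
from tile import *
t=cv2.imread("pics/top0.png");s=cv2.imread("pics/side0.png")
A=tile(t,146,165,206,223,6.6);B=tile(s,180,220,246,318,6)
h=max(A.shape[0],B.shape[0]);P=lambda x:np.vstack([x,np.zeros((h-x.shape[0],x.shape[1],3),np.uint8)])
cv2.imwrite("pics/m1.png",np.hstack([P(A),P(B)])); 
cv2.imwrite("pics/m2.png",tile(t,236,178,382,254,5.4))
cv2.imwrite("pics/m3.png",tile(s,238,142,330,254,5.3))
E
```

```text
(no output)
```

View pics/m1.png

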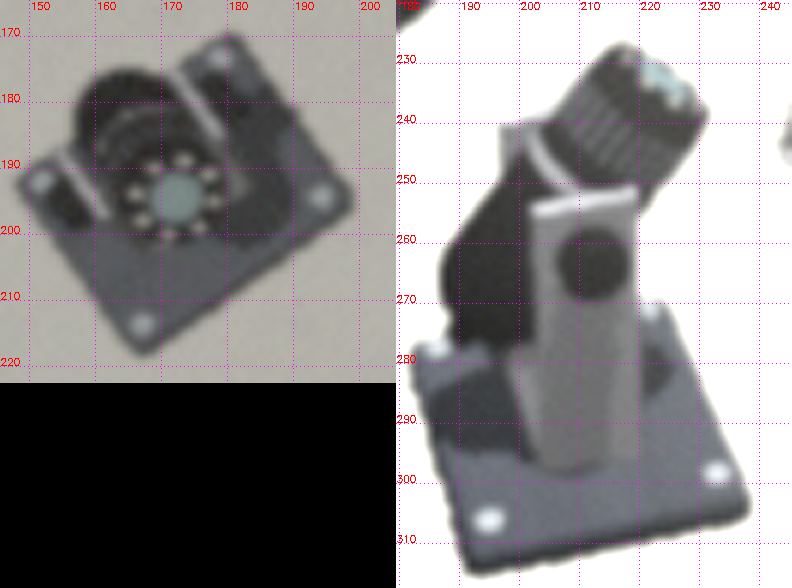

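View pics/m2.png

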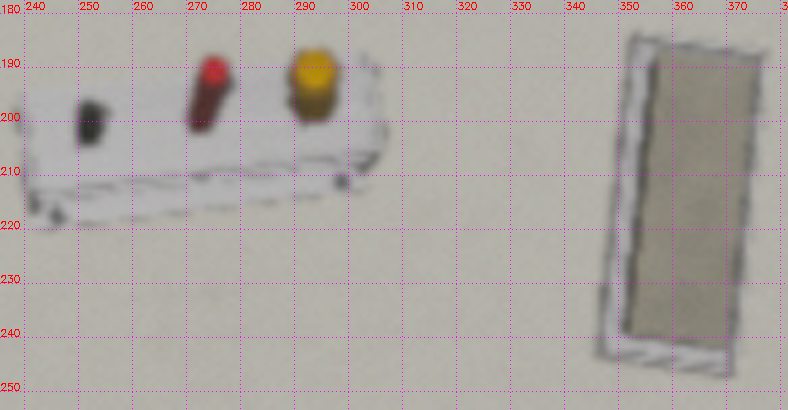

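View pics/m3.png

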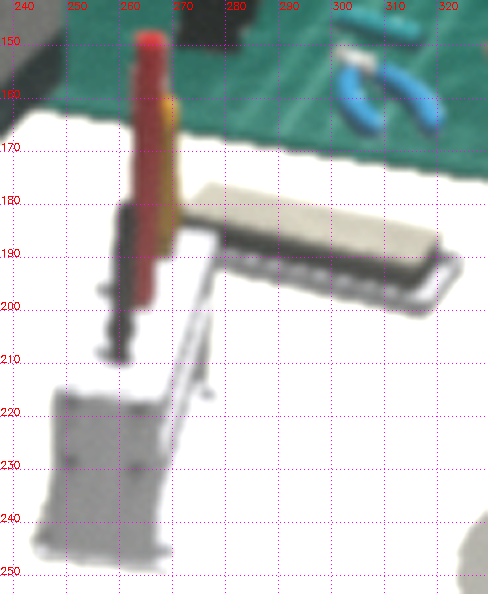

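```bash
cat >geo.py <<'E'
from station import ctrl
import numpy as np
from scipy.optimize import least_squares
C={n:ctrl.camera_params(n) for n in("side","top")}
def proj(n,X):
    p=C[n];X=np.atleast_2d(X)-p["T"][:3,3];q=X@p["T"][:3,:3]
    return np.c_[p["fx"]*q[:,0]/q[:,2]+p["cx"],p["fy"]*q[:,1]/q[:,2]+p["cy"]]
def tri(s,t):
    r=least_squares(lambda X:np.r_[proj("side",X)[0]-s,proj("top",X)[0]-t],[.4,0,.1]);return r.x,r.fun
E
python3 - <<'E'
from geo import *
for nm,s,t in[("tail",(265.9,148.8),(273.3,190.7)),("shoulder",(263.5,199),(270.8,201.)),("lens",(223.2,232.6),(172.2,194.6)),("screws",(209.1,288.3),(173.1,193.15))]:
    print(nm,[a.round(4).tolist() for a in tri(s,t)])
# row of tools in top view on known heights
def ray(n,px,z):
    p=C[n];d=p["T"][:3,:3]@np.array([(px[0]-p["cx"])/p["fx"],(px[1]-p["cy"])/p["fy"],1]);o=p["T"][:3,3];return o+d*(z-o[2])/d[2]
for nm,px,z in[("probe",(251.5,198),.151),("pen",(273.3,190.7),.198),("driver",(293.8,190.8),.156)]:print(nm,ray("top",px,z).round(4))
for nm,px,z in[("pen",(265.9,148.8),.198),("penbase",(263.5,199),.08),("probe",(261,180),.151)]:print("side",nm,ray("side",px,z).round(4))
def R(a):return np.array([[np.cos(a),-np.sin(a)],[np.sin(a),np.cos(a)]])
# dresser: plate
M={"FL":(65,22),"FR":(65,-22),"NL":(-65,22),"NR":(-65,-22)}
ob=[("top","FL",(357,187)),("top","FR",(376.3,189)),("top","NL",(351,240)),("top","NR",(371,243)),("side","FR",(275.5,177)),("side","NR",(320,186)),("side","NL",(315.5,192))]
def f(v,h=.026):
    return np.concatenate([proj(n,np.r_[R(v[2])@np.array(M[k])/1e3+v[:2],v[3]])[0]-o for n,k,o in ob])
r=least_squares(f,[.35,-.25,0,.026]);print("dresser",r.x.round(4),r.fun.round(1))
# camera: foot corners + lens + tilt
K={"a":(42,50),"b":(42,-50),"c":(-42,-50),"d":(-42,50)}
oc=[("top","a",(147.5,192.5)),("top","b",(180.5,169.3)),("top","c",(199.3,195.5)),("top","d",(167,218.8)),("side","d",(191,313.5)),("side","c",(238,303)),("side","b",(222.5,270))]
def g(v):
    e=[proj(n,np.r_[R(v[2])@np.array(K[k])/1e3+v[:2],.012])[0]-o for n,k,o in oc]
    d=np.r_[R(v[2])@[-np.sin(v[3]),0],np.cos(v[3])];L=np.r_[v[:2],.088]+.045*d
    e+=[2*(proj("side",L)[0]-(223.2,232.6)),2*(proj("top",L)[0]-(172.2,194.6))]
    return np.concatenate(e)
for a0 in(-.6,.6,0):
    r=least_squares(g,[.35,.2,a0,.6]);print("cam",r.x.round(4),r.cost.round(2),r.fun.round(1))
E
```

```text
tail [[0.501, -0.0491, 0.1976], [0.201, 0.0461, -0.0418, -0.2012]]
shoulder [[0.5006, -0.0488, 0.0812], [0.7506, 0.1652, -0.1525, -0.7952]]
lens [[0.501, 0.1706, 0.1225], [0.5406, 0.1358, -0.1726, -0.7073]]
screws [[0.5229, 0.188, 0.0109], [0.0054, 0.0014, -0.0018, -0.0074]]
probe [ 0.4922 -0.0049  0.151 ]
pen [ 0.5006 -0.0492  0.198 ]
driver [ 0.5098 -0.095   0.156 ]
side pen [ 0.5012 -0.0482  0.198 ]
side penbase [ 0.5031 -0.0512  0.08  ]
side probe [0.4925 0.0036 0.151 ]
dresser [ 0.4848 -0.278  -0.1094  0.0198] [ 0.3 -0.5 -1.2 -0.1  1.1 -1.  -0.7 -1.5  1.4 -0.4  1.4  0.2  0.7  0.6]
cam [ 0.5233  0.1829 -0.0414  0.564 ] 1740.26 [  9.1 -17.7  16.6   8.4  -5.4  15.9 -14.2 -10.4  27.7  -3.1   4.7 -27.
 -19.7  -5.   -3.4   5.  -13.1  -0.8]
cam [ 0.5233  0.1829 -0.0413  0.5641] 1740.26 [  9.1 -17.7  16.6   8.4  -5.4  15.9 -14.2 -10.4  27.7  -3.1   4.7 -27.
 -19.7  -5.   -3.4   5.  -13.1  -0.8]
cam [ 0.5233  0.1829 -0.0413  0.5641] 1740.26 [  9.1 -17.7  16.6   8.4  -5.4  15.9 -14.2 -10.4  27.7  -3.1   4.7 -27.
 -19.7  -5.   -3.4   5.  -13.1  -0.8]
```

```bash
cat >cam.py <<'E'
from geo import *
def R(a):return np.array([[np.cos(a),-np.sin(a)],[np.sin(a),np.cos(a)]])
K={"a":(42,50),"b":(42,-50),"c":(-42,-50),"d":(-42,50)}
oc=[("top","a",(147.5,192.5)),("top","b",(180.5,169.3)),("top","c",(199.3,195.5)),("top","d",(167,218.8)),("side","a",(191,313.5)),("side","d",(238,303)),("side","c",(222.5,270)),("side","b",(181.5,277.5))]
def ax(v):return np.r_[R(v[2])@[-np.sin(v[3]),0],np.cos(v[3])]
def g(v):
    e=[proj(n,np.r_[R(v[2])@np.array(K[k])/1e3+v[:2],.012])[0]-o for n,k,o in oc]
    L=np.r_[v[:2],.088]+.045*ax(v)
    e+=[2*(proj("side",L)[0]-(223.2,232.6)),2*(proj("top",L)[0]-(172.2,194.6))]
    return np.concatenate(e)
r=least_squares(g,[.52,.19,.62,.6])
E
python3 - <<'E'
from cam import *
v=r.x;print("cam",v.round(4),r.fun.round(1));d=ax(v);c=np.r_[v[:2],.088]
print("focus",(c+.08*d).round(4),"d",d.round(3))
from scipy.spatial.transform import Rotation as Ro
# barrel silhouette check against mask
import cv2
u=np.cross(d,[0,0,1]);u/=np.linalg.norm(u);w=np.cross(d,u)
for n in("side","top"):
    ctrl.get_image(n);m=ctrl.cut_out(n,"camera_head")[0];M=m["mask"]
    def iou(dv):
        vv=v+np.r_[0,0,0,dv];d=ax(vv);u=np.cross(d,[0,0,1]);u/=np.linalg.norm(u);w=np.cross(d,u)
        P=np.array([c+z*d+.0195*(np.cos(t)*u+np.sin(t)*w) for z in(-.045,.045) for t in np.linspace(0,6.28,40)])
        H=cv2.convexHull(proj(n,P).round().astype(np.int32));Z=np.zeros(M.shape,np.uint8);cv2.fillConvexPoly(Z,H,1);Z=Z>0
        return round((Z&M).sum()/(Z|M).sum(),3),(proj(n,P).min(0).round(1),proj(n,P).max(0).round(1))if dv==0 else''
    print(n,m["p"],np.round(m["extent"],1),[iou(x) for x in np.arange(-.2,.21,.05)])
E
```

```text
cam [0.5226 0.1892 0.6767 0.6821] [-1.7 -0.7 -1.3 -1.4 -0.1 -1.  -1.4  0.2  0.1 -1.4  1.7 -1.3  1.7 -2.3
 -1.1 -1.6  1.2  0.5 -1.2 -1.1]
focus [0.4833 0.1576 0.1501] d [-0.492 -0.395  0.776]
side 0.62 [186.1 226.9 230.9 278.9] [(np.float64(0.603), ''), (np.float64(0.631), ''), (np.float64(0.649), ''), (np.float64(0.668), ''), (np.float64(0.666), ''), (np.float64(0.663), ''), (np.float64(0.664), ''), (np.float64(0.642), ''), (np.float64(0.624), '')]
top 0.6 [156.6 177.8 177.7 201.2] [(np.float64(0.869), ''), (np.float64(0.846), ''), (np.float64(0.838), ''), (np.float64(0.812), ''), (np.float64(0.774), ''), (np.float64(0.729), ''), (np.float64(0.701), ''), (np.float64(0.667), ''), (np.float64(0.658), '')]
```

```bash
python3 - <<'E'
from cam import *
from tile import *
v=r.x;c=np.r_[v[:2],.088];out=[]
for n,b in(("top",(146,165,206,223)),("side",(180,220,246,318))):
    im=cv2.imread(f"pics/{n}0.png");c0,r0,c1,r1=b;row=[]
    for dv in(-.1,0):
        vv=v+np.r_[0,0,0,dv];d=ax(vv);u=np.cross(d,[0,0,1]);u/=np.linalg.norm(u);w=np.cross(d,u);s=6
        a=cv2.resize(im[r0:r1,c0:c1],None,fx=s,fy=s,interpolation=cv2.INTER_CUBIC)
        a=cv2.convertScaleAbs(a,alpha=1.6)
        for z,rad in((-.045,.0195),(.045,.0195),(.045,.001)):
            P=proj(n,np.array([c+z*d+rad*(np.cos(t)*u+np.sin(t)*w) for t in np.linspace(0,6.28,40)]))
            cv2.polylines(a,[(((P+.5-[c0,r0])*s)).astype(np.int32)],True,(0,255,0) if z>0 else (0,255,255),1)
        row.append(a)
    out.append(np.vstack(row) if n=="top" else np.hstack(row))
a,b=out;H=max(a.shape[0],b.shape[0]);P=lambda x:np.vstack([x,np.zeros((H-x.shape[0],x.shape[1],3),np.uint8)])
o=np.hstack([P(a),P(b)]);k=min(800/o.shape[1],600/o.shape[0]);cv2.imwrite("pics/ov.png",cv2.resize(o,None,fx=k,fy=k,interpolation=cv2.INTER_AREA))
E
```

```text
(no output)
```

View pics/ov.png

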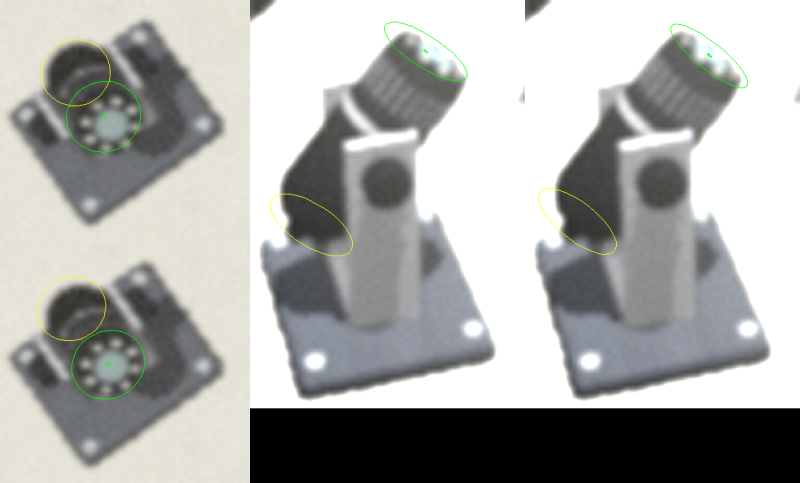

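```bash
cat >>cam.py <<'E'
oc2=oc
def g2(v,wb=1.,wl=2.):
    off={"top":v[4:6],"side":v[6:8]}
    e=[proj(n,np.r_[R(v[2])@np.array(K[k])/1e3+v[:2],.012])[0]+off[n]-o for n,k,o in oc]
    L=np.r_[v[:2],.088]+.045*ax(v);B=np.r_[v[:2],.088]-.045*ax(v)
    e+=[wl*(proj("side",L)[0]+off["side"]-(223.2,232.6)),wl*(proj("top",L)[0]+off["top"]-(172.2,194.6))]
    e+=[wb*(proj("top",B)[0]+off["top"]-(164.,181.1)),v[4:]*1.]
    return np.concatenate(e)
E
python3 - <<'E'
from cam import *
for wb,wl in((1,2),(0,2),(0,0.01),(0,1)):
    r2=least_squares(g2,np.r_[r.x,0,0,0,0],kwargs=dict(wb=wb,wl=wl));v=r2.x;d=ax(v);c=np.r_[v[:2],.088]
    print(v.round(3),"lens",(c+.045*d).round(4),"focus",(c+.08*d).round(4),"d",d.round(3),r2.fun.round(1)[-10:])
E
```

```text
[ 0.522  0.189  0.674  0.658  0.876  0.487 -0.586  0.729] lens [0.5007 0.1719 0.1236] focus [0.484  0.1586 0.1513] d [-0.478 -0.382  0.791] [-0.4  1.5  0.  -0.4 -0.1  0.5  0.9  0.5 -0.6  0.7]
[ 0.522  0.189  0.675  0.653  0.882  0.517 -0.619  0.744] lens [0.5007 0.172  0.1237] focus [0.4841 0.1587 0.1515] d [-0.474 -0.379  0.794] [-0.5  1.4 -0.1 -0.3 -0.   0.   0.9  0.5 -0.6  0.7]
[ 0.522  0.189  0.673  0.655  0.941  0.528 -0.573  1.27 ] lens [0.501  0.1723 0.1237] focus [0.4843 0.159  0.1514] d [-0.477 -0.38   0.793] [-0.   0.  -0.  -0.  -0.   0.   0.9  0.5 -0.6  1.3]
[ 0.522  0.189  0.673  0.654  0.919  0.524 -0.591  1.07 ] lens [0.5009 0.1722 0.1237] focus [0.4842 0.1589 0.1515] d [-0.476 -0.38   0.793] [-0.3  1.1 -0.1 -0.2 -0.   0.   0.9  0.5 -0.6  1.1]
```

```bash
python3 - <<'E'
from cam import *
from scipy.spatial.transform import Rotation as Ro
M={"FL":(65,22),"FR":(65,-22),"NL":(-65,22),"NR":(-65,-22)}
ob=[("top","FL",(357,187)),("top","FR",(376.3,189)),("top","NL",(351,240)),("top","NR",(371,243)),("side","FR",(275.5,177)),("side","NR",(320,186)),("side","NL",(315.5,192))]
def f(v,W):
    off={"top":v[3:5],"side":v[5:7]}
    return np.r_[np.concatenate([proj(n,np.r_[R(v[2])@np.array(M[k])/1e3+v[:2],.026])[0]+off[n]-o for n,k,o in ob]),W*v[3:]]
for W in(1,10):
    q=least_squares(f,[.48,-.28,-.1,0,0,0,0],args=(W,));v=q.x;print(v.round(4),q.fun.round(1)[:14])
    F=lambda x:(R(v[2])@[x,0]+v[:2]).round(4)
    print("far",F(.065),"near",F(-.065))
# move to pen: tool axes
o=ctrl.get_obs();Rt=Ro.from_rotvec(o["tool_rot"]).as_matrix();print(Rt.round(3).tolist(),o["tool_pos"],o["t"])
for yaw in(.19,.19+np.pi/2):
    x=np.r_[R(yaw)@[1,0],0]
    for s in(1,-1):
        Y=s*x;Z=np.array([0,0,-1.]);G=np.c_[np.cross(Y,Z),Y,Z]
        print(yaw,s,(Ro.from_matrix(Rt.T@G)).as_rotvec().round(3))
print("to above pen",(Rt.T@(np.array([.501,-.049,.262])-o["tool_pos"])).round(4))
E
```

```text
[ 0.4841 -0.275  -0.112   0.5662  0.6891 -1.0272  1.0948] [ 0.3 -0.1 -1.1  0.4  0.9 -0.3 -0.8 -0.7  0.5 -1.   0.6 -0.3 -0.1  0.1]
far [ 0.5487 -0.2823] near [ 0.4195 -0.2678]
[ 0.4839 -0.2753 -0.115   0.0231  0.0303 -0.0424  0.043 ] [-0.  -0.7 -1.4 -0.1  0.4 -0.9 -1.3 -1.3  1.6 -2.1  1.7 -1.3  0.9 -0.9]
far [ 0.5485 -0.2828] near [ 0.4193 -0.2678]
[[0.965, 0.261, 0.0], [0.261, -0.965, 0.0], [0.0, -0.0, -1.0]] [ 0.16297832 -0.60333308  0.23928334] 2.1
0.19 1 [-0.    -0.    -1.497]
0.19 -1 [-0.     0.     1.645]
1.7607963267948965 1 [ 0.    -0.    -3.068]
1.7607963267948965 -1 [-0.    -0.     0.074]
to above pen [ 0.4709 -0.447  -0.0227]
```

```bash
R="0.05 0.471 -0.447 -0.023 0 0 -1.497"; python3 -m jog '0.05 0.24 -0.22 -0.023 0 0 -0.75;0.05 0.24 -0.22 -0.023 0 0 -0.75;0.05 0.24 -0.22 -0.023 0 0 -0.75;0.05 0.24 -0.22 -0.023 0 0 -0.75;0.05 0.24 -0.22 -0.023 0 0 -0.75;0.05 0.24 -0.22 -0.023 0 0 -0.75;0.05 0.24 -0.22 -0.023 0 0 -0.75;0.05 0.471 -0.447 -0.023 0 0 -1.497;0.05 0.471 -0.447 -0.023 0 0 -1.497;0.05 0.471 -0.447 -0.023 0 0 -1.497;0.05 0.471 -0.447 -0.023 0 0 -1.497;0.05 0.471 -0.447 -0.023 0 0 -1.497;0.05 0.471 -0.447 -0.023 0 0 -1.497;0.05 0.471 -0.447 -0.023 0 0 -1.497;0.05 0.471 -0.447 -0.023 0 0 -1.497;0.05 0.471 -0.447 -0.023 0 0 -1.497;0.05 0.471 -0.447 -0.023 0 0 -1.497;0.05 0.471 -0.447 -0.023 0 0 -1.497;0.05 0.471 -0.447 -0.023 0 0 -1.497' 90
cat >st.py <<'E'
from geo import *
from scipy.spatial.transform import Rotation as Ro
o=ctrl.get_obs();Rt=Ro.from_rotvec(o["tool_rot"]).as_matrix();p=o["tool_pos"]
def show():print("t",o["t"],"p",p.round(4),"R",Rt.round(3).tolist(),"q",o["q"].round(3),"F",o["contact_force"].round(2),"op",o["opening"].round(4),"g",o["grip_force"].round(1))
E
python3 -c "
from st import *;show();print('to pen',(Rt.T@(np.array([.501,-.049,.154])-p)).round(4))"
```

```text
t: 3.68
tool_pos: [0.5009, -0.0492, 0.2623]
tool_rot: [2.0, 2.422, -0.001]
contact_force: [0.5, -0.7, -0.6]
opening: 0.0494
grip_force: 0.0Traceback (most recent call last):
  File "<string>", line 2, in <module>
    from st import *;show();print('to pen',(Rt.T@(np.array([.501,-.049,.154])-p)).round(4))
                     ~~~~^^
  File "st.py", line 4, in show
    def show():print("t",o["t"],"p",p.round(4),"R",Rt.round(3).tolist(),"q",o["q"].round(3),"F",o["contact_force"].round(2),"op",o["opening"].round(4),"g",o["grip_force"].round(1))
                                                                                                                                 ^^^^^^^^^^^^^^^^^^
AttributeError: 'float' object has no attribute 'round'
```

```bash
sed -i 's/o\["opening"\].round(4)/round(o["opening"],4)/;s/o\["grip_force"\].round(1)/round(o["grip_force"],1)/' st.py
python3 -m jog '0.05 0 0 0.025 0 0 0;0.05 0 0 0.05 0 0 0;0.05 0 0 0.075 0 0 0;0.05 0 0 0.095 0 0 0;0.05 0 0 0.108 0 0 0;0.05 0 0 0.108 0 0 0;0.005 0 0 0.108 0 0 0;0.005 0 0 0.108 0 0 0;0.005 0 0 0.108 0 0 0;0.005 0 0 0.108 0 0 0;0.005 0 0 0.108 0 0 0;0.005 0 0 0.108 0 0 0;0.005 0 0 0.108 0 0 0;0.005 0 0 0.108 0 0 0;0.005 0 0 0.108 0 0 0;0.005 0 0 0.108 0 0 0' 90
python3 -c "
from st import *;show()"
```

```text
t: 5.02
tool_pos: [0.502, -0.0495, 0.1564]
tool_rot: [1.999, 2.42, 0.0]
contact_force: [-2.4, -2.1, 6.2]
opening: 0.0112
grip_force: 87.6
t 5.0167 p [ 0.502  -0.0495  0.1564] R [[-0.189, 0.982, 0.002], [0.982, 0.189, -0.001], [-0.002, 0.002, -1.0]] q [-2.450e-01 -1.760e-01  1.973e+00 -1.000e-03  1.342e+00 -4.350e-01] F [-2.38 -2.1   6.23] op 0.0112 g 87.6
```

```bash
python3 -m jog '0.005 0 0 -0.008 0 0 0;0.005 0 0 -0.02 0 0 0;0.005 0 0 -0.035 0 0 0;0.005 0 0 -0.05 0 0 0;0.005 0 0 -0.07 0 0 0;0.005 0 0 -0.09 0 0 0;0.005 0 0 -0.11 0 0 0;0.005 0 0 -0.12 0 0 0;0.005 0 0 -0.12 0 0 0;0.005 0 0 -0.12 0 0 0;0.005 0 0 -0.12 0 0 0;0.005 0 0 -0.12 0 0 0'
python3 - <<'E'
from st import *;show()
from tile import *
im={n:ctrl.get_image(n)[:,:,::-1].copy() for n in("side","top")}
a=tile(im["side"],240,85,300,205,4.9);b=tile(im["top"],240,160,310,220,4.9)
h=a.shape[0];b=np.vstack([b,np.zeros((h-b.shape[0],b.shape[1],3),np.uint8)]);cv2.imwrite("pics/lift.png",np.hstack([a,b]))
ax=p+Rt@[0,0,-.011]
for s in(.122,.085,0,-.033):print(s,proj("side",ax+Rt@[0,0,s]).round(1),proj("top",ax+Rt@[0,0,s]).round(1))
E
```

```text
t: 6.02
tool_pos: [0.5004, -0.0488, 0.2724]
tool_rot: [-1.999, -2.42, 0.002]
contact_force: [-0.3, 0.3, -0.1]
opening: 0.0111
grip_force: 87.6
t 6.0167 p [ 0.5004 -0.0488  0.2724] R [[-0.189, 0.982, -0.003], [0.982, 0.189, 0.001], [0.001, -0.003, -1.0]] q [-0.245 -0.261  1.849  0.     1.557 -0.435] F [-0.28  0.29 -0.09] op 0.0111 g 87.6
0.122 [[265.8 165.2]] [[272.2 194.2]]
0.085 [[266.5 148.6]] [[273.1 190.8]]
0 [[268.  107.8]] [[275.3 182.2]]
-0.033 [[268.6  90.9]] [[276.3 178.3]]
```

View pics/lift.png

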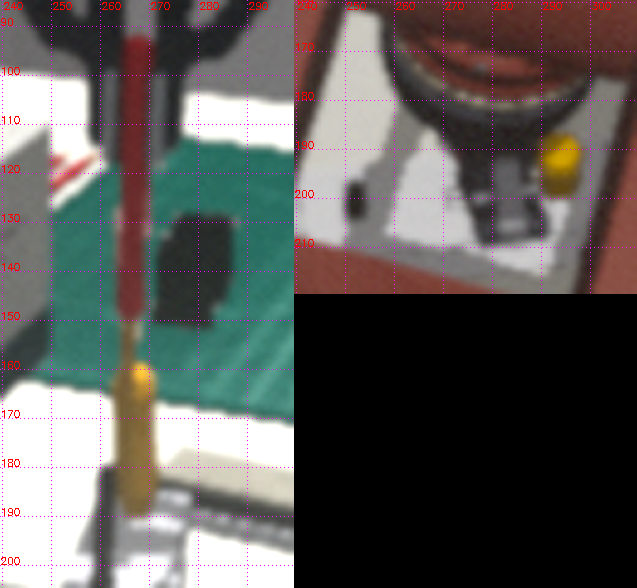

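```bash
python3 -m jog '0.005 0 0 -0.03 0 0 0;0.005 -0.03 0 -0.03 0 0 0;0.005 -0.07 0 -0.03 0 0 0;0.005 -0.11 0 -0.03 0 0 0;0.005 -0.15 0 -0.03 0 0 0;0.005 -0.18 0 0 0 0 0;0.005 -0.21 0 0.04 0 0 0;0.005 -0.237 0 0.07 0 0 0;0.005 -0.237 0 0.1 0 0 0;0.005 -0.237 0 0.112 0 0 0;0.005 -0.237 0 0.112 0 0 0;0.005 -0.237 0 0.112 0 0 0;0.005 -0.237 0 0.112 0 0 0;0.005 -0.237 0 0.112 0 0 0;0.005 -0.237 0 0.112 0 0 0'
python3 - <<'E'
from st import *;show()
tip=p+Rt@[0,0,.1134];print("tip",tip.round(4),"need",(Rt.T@(np.array([.5451,-.2819,.026])-tip)).round(4))
from tile import *
im={n:ctrl.get_image(n)[:,:,::-1].copy() for n in("side","top")}
a=tile(im["side"],250,120,335,210,5);b=tile(im["top"],335,170,390,255,5)
h=max(a.shape[0],b.shape[0]);P=lambda b:np.vstack([b,np.zeros((h-b.shape[0],b.shape[1],3),np.uint8)]);cv2.imwrite("pics/dr.png",np.hstack([P(a),P(b)]))
print(proj("side",tip),proj("top",tip), "plate pt",proj("side",[tip[0],tip[1],.026]))
E
```

```text
t: 7.37
tool_pos: [0.5472, -0.2819, 0.1653]
tool_rot: [1.997, 2.42, 0.001]
contact_force: [-0.0, -0.3, 0.7]
opening: 0.0108
grip_force: 87.7
t 7.3667 p [ 0.5472 -0.2819  0.1653] R [[-0.19, 0.982, 0.004], [0.982, 0.19, -0.003], [-0.003, 0.003, -1.0]] q [-0.597  0.083  1.707  0.     1.347 -0.788] F [-0.   -0.26  0.67] op 0.0108 g 87.7
tip [ 0.5476 -0.2822  0.0519] need [ 0.0008 -0.0025  0.0259]
[[274.63799575 169.19618069]] [[368.34357137 185.77289032]] plate pt [[274.20059567 177.8698194 ]]
```

View pics/dr.png

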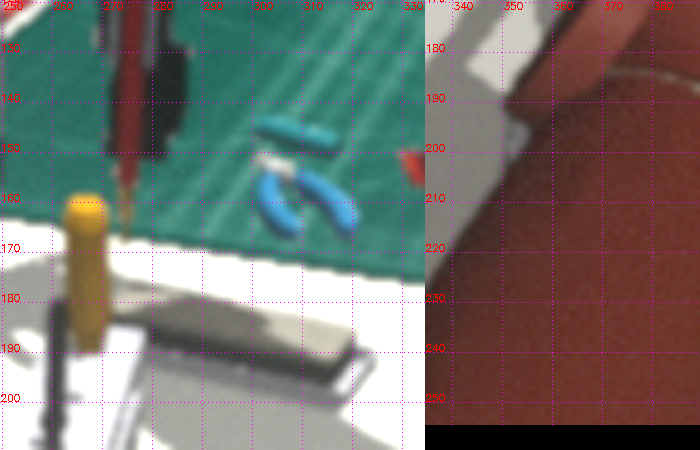

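```bash
python3 -m jog '0.005 0.001 -0.0015 0.01 0 0 0;0.005 0.001 -0.0015 0.018 0 0 0;0.005 0.001 -0.0015 0.022 0 0 0;0.005 0.001 -0.0015 0.022 0 0 0;0.005 0.001 -0.0015 0.022 0 0 0;0.005 0.001 -0.0015 0.022 0 0 0'
python3 - <<'E'
from st import *;show()
tip=p+Rt@[0,0,.1134];print("tip",tip.round(4),"need",(Rt.T@(np.array([.5454,-.2819,.026])-tip)).round(4))
E
```

```text
t: 7.97
tool_pos: [0.5442, -0.2811, 0.1401]
tool_rot: [-2.001, -2.422, 0.0]
contact_force: [0.4, -0.9, -0.5]
opening: 0.0113
grip_force: 87.9
t 7.9667 p [ 0.5442 -0.2811  0.1401] R [[-0.189, 0.982, -0.0], [0.982, 0.189, 0.0], [0.0, -0.0, -1.0]] q [-0.598  0.103  1.73   0.     1.309 -0.788] F [ 0.38 -0.92 -0.53] op 0.0113 g 87.9
tip [ 0.5442 -0.281   0.0267] need [-0.0011  0.0011  0.0007]
```

```bash
python3 -m jog '0.005 -0.001 0.0015 0 0 0 0;0.005 -0.001 0.0015 0 0 0 0;0.005 -0.001 0.0015 0.001 0 0 0;0.005 -0.001 0.0015 0.001 0 0 0;0.005 -0.001 0.0015 0.001 0 0 0'; python3 -m jog '0.005 0 0 0.001 0 0 0;0.005 0 0 0.001 0 0 0;0.005 0 0 0.001 0 0 0'; python3 -m jog '0.005 0 0 0.001 0 0 0;0.005 0 0 0.001 0 0 0;0.005 0 0 0.001 0 0 0'; python3 -c "from st import *;show()"
```

```text
t: 8.38
tool_pos: [0.546, -0.2818, 0.1394]
tool_rot: [2.0, 2.422, 0.0]
contact_force: [-0.3, -0.6, -0.3]
opening: 0.0111
grip_force: 87.9
t: 8.63
tool_pos: [0.5461, -0.2819, 0.1386]
tool_rot: [2.0, 2.422, 0.0]
contact_force: [0.4, 0.1, 1.7]
opening: 0.011
grip_force: 88.0
t: 8.88
tool_pos: [0.546, -0.2819, 0.1376]
tool_rot: [2.0, 2.422, 0.0]
contact_force: [-0.3, 0.6, 1.6]
opening: 0.0107
grip_force: 88.0
t 8.8833 p [ 0.546  -0.2819  0.1376] R [[-0.189, 0.982, 0.0], [0.982, 0.189, -0.0], [-0.0, 0.0, -1.0]] q [-0.598  0.11   1.727 -0.     1.304 -0.788] F [-0.27  0.59  1.55] op 0.0107 g 88.0
```

```bash
python3 -m jog '0.005 0 0 0.001 0 0 0;0.005 0 0 0.001 0 0 0;0.005 0 0 0.001 0 0 0'; python3 - <<'E'
from st import *
L=[]
for i in range(12):
    ctrl.get_image("side");L.append(ctrl.get_obs()["contact_force"])
print(np.mean(L,0).round(2),np.std(L,0).round(2));o=ctrl.get_obs();print(o["tool_pos"].round(4),o["t"])
E
```

```text
t: 9.13
tool_pos: [0.5461, -0.2819, 0.1366]
tool_rot: [2.0, 2.422, 0.0]
contact_force: [0.6, -0.8, 2.3]
opening: 0.0109
grip_force: 88.0
[ 0.57 -0.24  3.43] [0.37 0.5  0.37]
[ 0.546  -0.2818  0.1364] 9.7333
```

```bash
python3 -m jog '0.005 0.0003 -0.001 0.0003 0 0 0;0.005 0.0009 -0.003 0.0004 0 0 0;0.005 0.0015 -0.005 0.0004 0 0 0;0.005 0.0021 -0.007 0.0004 0 0 0;0.005 0.0027 -0.009 0.0004 0 0 0;0.005 0.0033 -0.011 0.0004 0 0 0;0.005 0.0039 -0.013 0.0004 0 0 0;0.005 0.0045 -0.015 0.0004 0 0 0;0.005 0.0051 -0.017 0.0004 0 0 0;0.005 0.0057 -0.019 0.0004 0 0 0;0.005 0.0063 -0.021 0.0004 0 0 0;0.005 0.0069 -0.023 0.0004 0 0 0;0.005 0.0075 -0.025 0.0004 0 0 0;0.005 0.0081 -0.027 0.0004 0 0 0;0.005 0.0087 -0.029 0.0004 0 0 0;0.005 0.0093 -0.031 0.0004 0 0 0;0.005 0.0099 -0.033 0.0004 0 0 0;0.005 0.0105 -0.035 0.0004 0 0 0;0.005 0.0111 -0.037 0.0004 0 0 0;0.005 0.0117 -0.039 0.0004 0 0 0'; python3 -c "from st import *;show()"
```

```text
t: 11.4
tool_pos: [0.5052, -0.2776, 0.1359]
tool_rot: [2.001, 2.422, 0.0]
contact_force: [2.5, -0.5, 4.3]
opening: 0.0112
grip_force: 88.1
t 11.4 p [ 0.5052 -0.2776  0.1359] R [[-0.189, 0.982, 0.0], [0.982, 0.189, -0.0], [-0.0, 0.0, -1.0]] q [-0.632  0.024  1.82   0.     1.297 -0.822] F [ 2.52 -0.54  4.27] op 0.0112 g 88.1
```

```bash
python3 -m jog '0.005 0.0006 -0.002 0 0 0 0;0.005 0.0012 -0.004 0 0 0 0;0.005 0.0018 -0.006 0 0 0 0;0.005 0.0024 -0.008 0 0 0 0;0.005 0.003 -0.01 0 0 0 0;0.005 0.0036 -0.012 0 0 0 0;0.005 0.0042 -0.014 0 0 0 0;0.005 0.0048 -0.016 0 0 0 0;0.005 0.0055 -0.018 0 0 0 0;0.005 0.0061 -0.02 0 0 0 0;0.005 0.0067 -0.022 0 0 0 0;0.005 0.0073 -0.024 0 0 0 0;0.005 0.008 -0.026 0 0 0 0;0.005 0.0086 -0.028 0 0 0 0;0.005 0.0092 -0.03 0 0 0 0;0.005 0.0098 -0.032 0 0 0 0;0.005 0.0105 -0.034 0 0 0 0;0.005 0.0111 -0.036 0 0 0 0;0.005 0.0117 -0.038 0 0 0 0;0.005 0.0124 -0.04 0 0 0 0'; python3 -c "
from st import *;show();e=np.array([.484-.9937*.0625,-.275+.1118*.0625]);print(e,(Rt.T@np.r_[e-p[:2],0]).round(4))"
```

```text
t: 13.07
tool_pos: [0.4636, -0.273, 0.1359]
tool_rot: [-2.001, -2.422, -0.0]
contact_force: [2.6, 0.1, 4.9]
opening: 0.0108
grip_force: 88.1
t 13.0667 p [ 0.4636 -0.273   0.1359] R [[-0.189, 0.982, 0.0], [0.982, 0.189, 0.0], [0.0, 0.0, -1.0]] q [-0.671 -0.068  1.911  0.     1.299 -0.861] F [2.56 0.06 4.9 ] op 0.0108 g 88.1
[ 0.42189375 -0.2680125 ] [ 0.0127 -0.04    0.    ]
```

```bash
python3 -m jog '0.005 0.0006 -0.002 -0.0002 0 0 0;0.005 0.0012 -0.004 -0.0002 0 0 0;0.005 0.0018 -0.006 -0.0002 0 0 0;0.005 0.0024 -0.008 -0.0002 0 0 0;0.005 0.003 -0.01 -0.0002 0 0 0;0.005 0.0036 -0.012 -0.0002 0 0 0;0.005 0.0042 -0.014 -0.0002 0 0 0;0.005 0.0048 -0.016 -0.0002 0 0 0;0.005 0.0055 -0.018 -0.0002 0 0 0;0.005 0.0061 -0.02 -0.0002 0 0 0;0.005 0.0067 -0.022 -0.0002 0 0 0;0.005 0.0073 -0.024 -0.0002 0 0 0;0.005 0.008 -0.026 -0.0002 0 0 0;0.005 0.0086 -0.028 -0.0002 0 0 0;0.005 0.0092 -0.03 -0.0002 0 0 0;0.005 0.0098 -0.032 -0.0002 0 0 0;0.005 0.0105 -0.034 -0.0002 0 0 0;0.005 0.0111 -0.036 -0.0002 0 0 0;0.005 0.0117 -0.038 -0.0002 0 0 0;0.005 0.0124 -0.04 -0.0002 0 0 0'; python3 -m jog '0.005 0.0002 -0.0005 0 0 0 0;0.005 0.0002 -0.0005 0 0 0 0'; python3 -c "
from st import *;show()"
```

```text
t: 14.73
tool_pos: [0.4219, -0.2683, 0.1361]
tool_rot: [-2.001, -2.422, -0.0]
contact_force: [2.0, -0.3, 3.3]
opening: 0.0112
grip_force: 88.1
t: 14.9
tool_pos: [0.4213, -0.2683, 0.1361]
tool_rot: [-2.001, -2.422, 0.0]
contact_force: [1.7, -0.3, 3.5]
opening: 0.0112
grip_force: 88.1
t 14.9 p [ 0.4213 -0.2683  0.1361] R [[-0.189, 0.982, -0.0], [0.982, 0.189, -0.0], [0.0, -0.0, -1.0]] q [-0.716 -0.165  1.999 -0.     1.308 -0.906] F [ 1.66 -0.33  3.51] op 0.0112 g 88.1
```

```bash
cat >tgt.py <<'E'
from st import *
F=np.array([.4841,.1588,.1514]);d=np.array([-.477,-.381,.792]);d/=np.linalg.norm(d)
a=-d;z=Rt[:,2];w=np.cross(z,a);n=np.linalg.norm(w);ang=np.arctan2(n,z@a)
rw=w/n*ang if n>1e-9 else w
def tgt(back,L=.1134):return (Rt.T@(F+(L+back)*d-p)).round(4),(Rt.T@rw).round(4)
E
python3 -m jog '0.005 0 0 -0.01 0 0 0;0.005 0 0 -0.04 0 0 0;0.005 0 0 -0.08 0 0 0;0.005 0 0 -0.12 0 0 0;0.005 0 0 -0.15 0 0 0;0.005 0 0 -0.17 0 0 0;0.005 0 0 -0.17 0 0 0;0.005 0 0 -0.17 0 0 0;0.005 0 0 -0.17 0 0 0'
python3 -c "
from tgt import *;show();print(tgt(.06),tgt(0),F+.1734*d)"
```

```text
t: 15.65
tool_pos: [0.4207, -0.2677, 0.304]
tool_rot: [-1.998, -2.419, 0.0]
contact_force: [1.2, 1.0, -1.9]
opening: 0.0113
grip_force: 87.7
t 15.65 p [ 0.4207 -0.2677  0.304 ] R [[-0.189, 0.982, -0.003], [0.982, 0.189, 0.002], [0.003, -0.003, -1.0]] q [-0.716 -0.283  1.815 -0.     1.614 -0.906] F [ 1.2   0.97 -1.86] op 0.0113 g 87.7
(array([0.3575, 0.0491, 0.0162]), array([-0.5839,  0.3031, -0.    ])) (array([0.3744, 0.0817, 0.0637]), array([-0.5839,  0.3031, -0.    ])) [0.4013863  0.09273308 0.28873596]
```

```bash
python3 -m jog '0.005 0.03 0 0 0 0 0;0.005 0.07 0.01 0 0 0 0;0.005 0.11 0.02 0 0 0 0;0.005 0.15 0.03 0 0 0 0;0.005 0.19 0.035 0 -0.06 0.03 0;0.005 0.22 0.04 0 -0.15 0.08 0;0.005 0.25 0.045 0 -0.25 0.13 0;0.005 0.28 0.049 0.005 -0.35 0.18 0;0.005 0.31 0.049 0.01 -0.45 0.23 0;0.005 0.34 0.049 0.016 -0.53 0.27 0;0.005 0.3575 0.049 0.016 -0.584 0.303 0;0.005 0.3575 0.049 0.016 -0.584 0.303 0;0.005 0.3575 0.049 0.016 -0.584 0.303 0;0.005 0.3575 0.049 0.016 -0.584 0.303 0;0.005 0.3575 0.049 0.016 -0.584 0.303 0;0.005 0.3575 0.049 0.016 -0.584 0.303 0'
python3 - <<'E'
from tgt import *;show();print(tgt(.06),tgt(0),tgt(.02))
from tile import *
tip=p+Rt@[0,0,.1134];tail=p-Rt@[0,0,.0416];sh=p+Rt@[0,0,.0764]
im={n:ctrl.get_image(n)[:,:,::-1].copy() for n in("side","top")}
for n in im:print(n,"tip",proj(n,tip),"sh",proj(n,sh),"tail",proj(n,tail))
a=tile(im["side"],180,140,270,280,4.2);b=tile(im["top"],140,160,230,225,4.2)
h=max(a.shape[0],b.shape[0]);P=lambda b:np.vstack([b,np.zeros((h-b.shape[0],b.shape[1],3),np.uint8)]);cv2.imwrite("pics/pre.png",np.hstack([P(a),P(b)]))
E
```

```text
t: 16.98
tool_pos: [0.4027, 0.0914, 0.2904]
tool_rot: [1.817, 2.198, 0.95]
contact_force: [0.6, -0.6, -1.8]
opening: 0.0113
grip_force: 87.9
t 16.9833 p [0.4027 0.0914 0.2904] R [[-0.263, 0.837, 0.479], [0.923, 0.073, 0.378], [0.282, 0.542, -0.792]] q [-0.317 -0.98   2.347  0.543  1.4   -0.497] F [ 0.58 -0.6  -1.76] op 0.0113 g 87.9
(array([ 0.0011, -0.0019,  0.0012]), array([ 0.0017,  0.0029, -0.    ])) (array([ 0.0013, -0.002 ,  0.0612]), array([ 0.0017,  0.0029, -0.    ])) (array([ 0.0012, -0.002 ,  0.0412]), array([ 0.0017,  0.0029, -0.    ]))
side tip [[256.68099779 186.80748995]] sh [[270.25359778 169.01998611]] tail [[315.27292207 110.02013318]]
top tip [[182.1578753  208.83276897]] sh [[186.62215284 215.79494615]] tail [[203.24698022 241.72187221]]
```

View pics/pre.png

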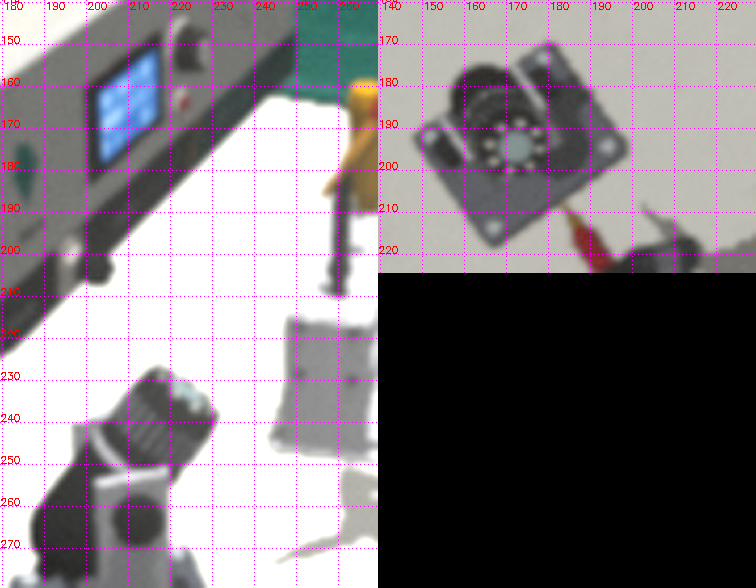

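```bash
python3 -m jog '0.005 0.001 -0.002 0.012 0.002 0.003 0;0.005 0.001 -0.002 0.025 0.002 0.003 0;0.005 0.001 -0.002 0.038 0.002 0.003 0;0.005 0.001 -0.002 0.048 0.002 0.003 0;0.005 0.001 -0.002 0.053 0.002 0.003 0;0.005 0.001 -0.002 0.055 0.002 0.003 0;0.005 0.001 -0.002 0.055 0.002 0.003 0;0.005 0.001 -0.002 0.055 0.002 0.003 0;0.005 0.001 -0.002 0.055 0.002 0.003 0'
python3 - <<'E'
from tgt import *;show();print(tgt(0))
from tile import *
tip=p+Rt@[0,0,.1134];tail=p-Rt@[0,0,.0416];sh=p+Rt@[0,0,.0764]
im={n:ctrl.get_image(n)[:,:,::-1].copy() for n in("side","top")}
for n in im:print(n,"tip",proj(n,tip),"sh",proj(n,sh),"tail",proj(n,tail),"lens",proj(n,F-.035*d))
a=tile(im["side"],195,165,265,255,6);b=tile(im["top"],150,170,215,235,5.8)
h=max(a.shape[0],b.shape[0]);P=lambda b:np.vstack([b,np.zeros((h-b.shape[0],b.shape[1],3),np.uint8)]);cv2.imwrite("pics/near.png",np.hstack([P(a),P(b)]))
E
```

```text
t: 17.83
tool_pos: [0.4269, 0.1134, 0.2467]
tool_rot: [1.815, 2.2, 0.953]
contact_force: [0.1, 0.1, -0.1]
opening: 0.0109
grip_force: 87.9
t 17.8333 p [0.4269 0.1134 0.2467] R [[-0.266, 0.837, 0.478], [0.921, 0.075, 0.381], [0.283, 0.542, -0.791]] q [-0.219 -0.876  2.372  0.527  1.241 -0.48 ] F [ 0.13  0.14 -0.05] op 0.0109 g 87.9
(array([-0.0004, -0.0002,  0.0067]), array([ 0.0018, -0.0001,  0.    ]))
side tip [[237.88997635 213.34355725]] sh [[251.14758078 195.98183228]] tail [[295.07216568 138.45963314]] lens [[223.49564489 232.62376469]]
top tip [[175.30238141 200.35671788]] sh [[179.36759427 206.67710082]] tail [[194.3822126  230.02105368]] lens [[171.22212126 193.88081908]]
```

View pics/near.png

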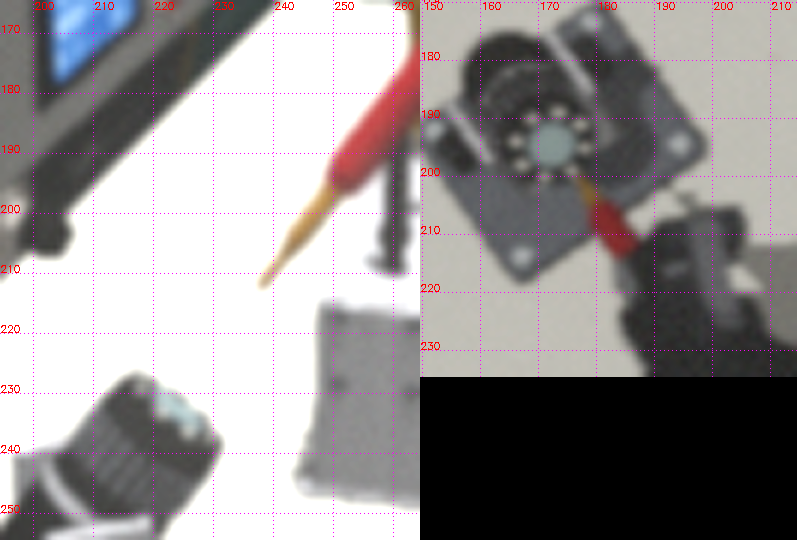

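```bash
python3 - <<'E'
from tgt import *
L0=F-.035*d
for s,t in(((223.8,232.9),(171.8,194.9)),((223.5,232.8),(172,194.7))):
    X,e=tri(s,t);print(X.round(4),e.round(2),(X-L0).round(4))
    # constrained: hinge at (x,y,.088) 45 mm behind, axis direction by lens-hinge
    h=np.array([.522,.189,.088]);print((X-h)/np.linalg.norm(X-h),np.linalg.norm(X-h))
print(L0)
E
```

```text
[0.4999 0.1713 0.1226] [ 0.4   0.1  -0.13 -0.52] [-0.0009 -0.0009 -0.001 ]
[-0.49386355 -0.39633858  0.77396028] 0.04475475175827953
[0.5005 0.1709 0.1225] [ 0.44  0.11 -0.14 -0.58] [-0.0003 -0.0012 -0.0012]
[-0.48322271 -0.4066576   0.77532278] 0.04446002673491501
[0.50079538 0.17213531 0.12367936]
```

```bash
sed -i 's/^F=.*/F=np.array([.4834,.1577,.1503]);d=np.array([-.482,-.386,.787]);d\/=np.linalg.norm(d)/' tgt.py; python3 -c "
from tgt import *;print(tgt(0))"
```

```text
(array([-0.002 , -0.0022,  0.0067]), array([-0.0054,  0.0046, -0.    ]))
```

```bash
python3 -m jog '0.005 -0.002 -0.002 0.003 -0.005 0.005 0;0.005 -0.002 -0.002 0.005 -0.005 0.005 0;0.005 -0.002 -0.002 0.0065 -0.005 0.005 0;0.005 -0.002 -0.002 0.0065 -0.005 0.005 0;0.005 -0.002 -0.002 0.0065 -0.005 0.005 0;0.005 -0.002 -0.002 0.0065 -0.005 0.005 0;0.005 -0.002 -0.002 0.0065 -0.005 0.005 0;0.005 -0.002 -0.002 0.0065 -0.005 0.005 0'
python3 - <<'E'
from tgt import *;show();print(tgt(0))
tip=p+Rt@[0,0,.1134]
for n in("side","top"):
    im=ctrl.get_image(n);print(n,proj(n,tip),[(np.round(a["xy"],1),round(a["p"],2)) for th in("weld_pen","focus") for a in ctrl.tip_of(n,th)[:2]])
E
```

```text
t: 18.6
tool_pos: [0.4287, 0.1142, 0.2392]
tool_rot: [1.813, 2.2, 0.963]
contact_force: [0.6, -0.3, -0.1]
opening: 0.0111
grip_force: 87.9
t 18.6 p [0.4287 0.1142 0.2392] R [[-0.268, 0.835, 0.48], [0.919, 0.073, 0.387], [0.288, 0.545, -0.787]] q [-0.22  -0.868  2.382  0.538  1.225 -0.493] F [ 0.62 -0.25 -0.08] op 0.0111 g 87.9
(array([-0.0001,  0.0003, -0.0003]), array([-0.0015, -0.001 ,  0.    ]))
side [[236.45703255 217.20290141]] [(array([236.9, 219.4]), 0.96)]
top [[175.24145358 199.98300103]] [(array([364.4, 212.3]), 0.55), (array([180.2, 199.2]), 0.41), (array([174.3, 197.9]), 0.8)]
```

```bash
python3 -m jog '0.005 0 0 0 0 0 0;0.005 0 0 0 0 0 0;0.005 0 0 0 0 0 0;0.005 0 0 0 0 0 0;0.005 0 0 0 0 0 0;0.005 0 0 0 0 0 0'; python3 -c "
from station import ctrl;print(ctrl.finish_job())"
```

```text
t: 19.4
tool_pos: [0.4286, 0.1141, 0.239]
tool_rot: [1.814, 2.2, 0.963]
contact_force: [-0.3, 0.1, -0.1]
opening: 0.011
grip_force: 87.9
the job is handed in; nothing more can be done
None
```

The job is handed in with no verdict returned: I dressed the pen tip in one pull along the plate, far to near end, at about 4 N (3.3–4.9 N read) and 25 mm/s, then held it still at the focus point measured from the images (good to about 2 mm), finishing at 19.4 s.

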